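# Drive the seized pin out of a filing-cabinet hinge

### The arm

A 6-joint arm with a two-finger parallel gripper is mounted at the origin on the work surface. World frame = base frame: x ahead of the robot, y to its left, z up, the work surface at z = 0. Lengths are in m, angles in rad, forces in N, time in s.
With the tool pointing down it reaches from about 0.3 to 0.775 m from the base axis. Payload 14.6 kg.
Tool frame: the origin (TCP) lies between the finger pads; the fingertips stand 8 mm ahead of it and the grasp point (between the pads) lies 11 mm behind it; x points along the fingers, y is the direction in which the jaws open and shut, and the axes are right-handed (so a half turn about x gives the same grasp; the last joint's range is limited). The gripper opens to 94 mm and grips with 3 to 60 N. Pads are 16 mm wide; open, the fingers measure 119 mm over their backs; the gripper's body (75 mm by 177 mm) begins 78 mm behind the grasp point.
Start: joints at [-1.345, 0.3, 1.521, -0, 1.321, -0.067], TCP at [0.159, -0.527, 0.191] pointing down, gripper open.
Joint ranges: [-3.03, 3.03], [-0.79, 2.21], [0.23, 2.52], [-1.04, 4.18], [0, 3.07], [-2.55, 2.55]. Speed limits (rad/s): [2.22, 2.22, 2.57, 3.14, 3.14, 3.14].

### API

Orientations are given as [roll, pitch, yaw] about the fixed x, y, z axes, in that order (R = Rz(yaw) Ry(pitch) Rx(roll)).
In Python, from station import ctrl gives the robot as it stands.
- The arm moves only by the shell command python3 -m creep 'ROWS' [FORCE]. ROWS is a JSON object of lists of equal length, an entry for each row: "hand": the closure, from -1 (fully open) to 1 (shut); "slide": the shift along the tool's x, y, z in m, a list of three; "spin": the turn about the tool's x in degrees. A call has 1 to 12 rows; each row is the pose to reach, as a shift and turn from the pose commanded when the call began, along the tool's axes at that moment; what a row does not reach only later rows make up. A row lasts 1/12 s, in which the tool goes at most 41.7 mm and 7.16 degrees, less where a joint would pass 70% of its speed; a pose out of reach is approached as far as the arm can. A call with a gripper value outside its range is refused whole. The fingers move at their own pace and stop on an object; FORCE is the grip in N (left out, the last holds). Time passes only in rows, so rows that repeat a pose let the fingers close. It gives the time, the measured TCP pose, the force and the opening at its end, in the units of the state.
- ctrl.get_obs(): the state, without advancing time (a new reading comes with each control period).
- ctrl.camera(name): name is "scene" or "top" or "wrist"; returns the picture (384x512x3 uint8, red, green, blue); there is no depth.
- ctrl.calibration(name): a dict with "K" (3x3 intrinsics, pixels), "R" (3x3) and "t" (3): a world point X has camera coordinates R X + t. Camera axes: x right, y down, z forward; pixel columns grow to the right and rows downward; lengths in m; the calibration is good to about 2 mm. A picture is of the moment at which its call begins: read the wrist's pose just before it. calibration takes no time and is no camera call; for the wrist camera it gives the pose at the moment of the call.
- ctrl.hand_in(): hands the job in, once; it reports no verdict.
The state is a dict: "time_s": time; "qpos": joint angles; "joint_vel": joint speeds; "tau": joint torques, N m; "ee_pos": TCP position; "eef_rot": TCP orientation; "force": force on the tool from outside, world axes, zero at the start; "moment": the same for the moment, N m; "grip_width": finger opening in m.
Only numpy, scipy, OpenCV 4.12 (cv2) and the standard library are available. Lean on these libraries where they do the work, as an engineer would, in place of code of your own. Each camera call takes 0.05 s, during which the arm holds its last target.

### The job

The filing-cabinet hinge clamped in the small steel stand has a seized pin that will only come out downwards. Take the long, flat-topped drift punch from the wooden holder, feel its nose into the bore on top of the hinge, and press the pin gently and slowly right down until it is out of the hinge and stands on the stand's base plate, then put the punch back upright in the hole it came from, fully home. Never press hard with the punch, keep the robot itself off the stand, and leave the short ball-topped nail set and everything else on the desk where it is.

Things in the scene. Friction and masses are not known exactly. Their poses are not given: they have to be found in the camera images.
- stand: Fixed dark steel stand: base plate 100 (x) x 90 (y) x 10 mm, two uprights at y = +-36 mm (76 mm high). Between them a bare steel hinge barrel, a block 34 (x) x 30 (y) mm, is clamped, underside 48 mm and flat top face 84 mm above the desk; the gap below it is open. Origin on the desk under the base plate's middle, z up. More than 30 N from the punch on stand, hinge or pin spoils the hinge.
- jaws (a point): Point on the stand's z axis, level with the barrel's top face, 84 mm above the desk; it is not the bore. The hinge was clamped by hand somewhere along the jaws and does not give: its bore (vertical, right through the middle of the barrel, 8.5 mm wide, sharp-edged) lies 3 to 23 mm from this point towards the stand's +x, and at y = 0. How far is not measured: find the bore by touch.
- pin (a joint): How far the brass pin has been driven down, m: 0 to 0.006 at the start, 0.034 when its head stands on the hard base plate. At 0 its top is 6 mm below the barrel's top face, at 0.030 level with the barrel's underside. It stays where it is left and cannot be driven up. It resists with about 8 N plus 1.5 N for each 10 mm/s of speed.
- base_top (a point): Top of the stand's base plate under the middle of the jaws (13 mm along the stand's +x from its z axis), 10 mm above the desk. The pin (7.2 mm wide, 30 mm long, below it a head 13 mm wide and 4 mm thick) ends standing on this plate under the bore, its top 44 mm above the desk.
- punch: Loose steel drift punch, round, 120 mm long, about 130 g. Origin at the tip of its nose, z up along it. Nose 6 mm wide with a flat tip, 44 mm long, then a square shoulder and a straight 16 mm shank 76 mm long with a dark flat top. It stands in one of the holder's holes, shoulder on the holder's top: tip 6 mm, top 126 mm above the desk.
- punch_grip (a point): Point on the punch's axis 88 mm above its tip, near the middle of the shank: a good place to grip from above.
- holder: Fixed wooden holder block 56 (x) x 130 (y) x 50 mm high, origin under its centre. Two vertical through holes 9 mm wide at y = +35 and -35 mm; the drift punch stands in one, the nail set in the other, either way round.
- nail_set: Loose steel nail set, the wrong tool: the same 16 mm shank but only 45 mm tall above the holder and ending in a 25 mm ball, with a nose only 15 mm long. Origin at the tip of its nose (35 mm above the desk), z up.
- jar_a: Specimen jar, 47 mm wide, 62 mm high, white with a yellow lid, standing between holder and stand. Origin under its centre.
- jar_b: Specimen jar of the same kind beyond the stand. Origin under its centre.
- jar_c: Specimen jar of the same kind beyond the stand. Origin under its centre.
- mouse: White computer mouse, 105 x 60 x 32 mm, beyond the holder. Origin under its centre.
- phone: Grey phone lying flat, 150 x 72 x 9 mm, beyond the stand. Origin under its centre.
Not all that is in view belongs to the job. What is shaped like the punch but blue is not meant. Several things have the shape of the stand; the one meant has the colours described above.

How it is judged:
By the outcome, as a careful person would: the job done as asked, in the order asked, and still so for the second after the job is handed in, with the robot touching nothing.
It also fails if it takes over 72 s, if anything falls off the work surface, if the arm or the gripper's body presses on something with over 40 N, if the wrist force passes 120 N, or if a joint passes its speed limit or range.

## Working session

There is one attempt and no reset: what is moved stays moved. The work goes in short steps, Python scripts to look and compute and a shell command to move; the robot and the scene stay as the last step left them, time stands still between calls to the robot, and variables do not carry over. Pictures are saved under pics/ and viewed, and the job is handed in when it is done.

```bash
ls; mkdir -p pics
python3 - <<'E'
from station import ctrl
import cv2,json
for n in("scene","top","wrist"):
    c=ctrl.calibration(n); print(n,c)
    im=ctrl.camera(n); cv2.imwrite(f"pics/{n}0.png",im[:,:,::-1])
print(ctrl.get_obs())
E
```

```text
pics
scene {'K': array([[381.96588463,   0.        , 250.88563555],
       [  0.        , 381.96588463, 199.15080068],
       [  0.        ,   0.        ,   1.        ]]), 'R': array([[ 0.86704802,  0.49821968,  0.00221059],
       [ 0.31030501, -0.53653957, -0.78475225],
       [-0.38979295,  0.68110384, -0.61980563]]), 't': array([-0.45198945, -0.13248378,  1.08964565])}
top {'K': array([[437.957537  ,   0.        , 259.43529102],
       [  0.        , 437.957537  , 185.50475262],
       [  0.        ,   0.        ,   1.        ]]), 'R': array([[ 0.02714115, -0.99959729, -0.00828368],
       [-0.99748506, -0.02653917, -0.06572078],
       [ 0.06547447,  0.01004659, -0.99780367]]), 't': array([-0.05319825,  0.53912687,  1.04463235])}
wrist {'K': array([[294.85590033,   0.        , 256.53316376],
       [  0.        , 294.85590033, 194.40818233],
       [  0.        ,   0.        ,   1.        ]]), 'R': array([[ 0.28798696, -0.95763239, -0.00192708],
       [-0.9285395 , -0.27972904,  0.24406157],
       [-0.23426032, -0.06849718, -0.96975782]]), 't': array([-0.5495173 , -0.02559739,  0.39079796])}
{'time_s': 0.15, 'qpos': array([-1.34461215e+00,  3.00348167e-01,  1.52142574e+00,  3.48344772e-05,
        1.32071715e+00, -6.66076123e-02]), 'joint_vel': array([-0.00089771, -0.00285999, -0.00049594,  0.00088237, -0.00069173,
       -0.00081341]), 'tau': array([ 4.16004223e-04, -5.31962585e+01, -3.52820599e+01,  7.07859616e-02,
        2.36096786e-02, -7.43140640e-05]), 'ee_pos': array([ 0.158699  , -0.52638412,  0.19021949]), 'eef_rot': array([-1.67494507,  1.56989728,  1.75943074]), 'force': array([ 0.51697822, -0.13793026, -0.51112637]), 'moment': array([ 0.02793548,  0.04856343, -0.03225552]), 'grip_width': 0.09398559778798855}
```

View pics/scene0.png

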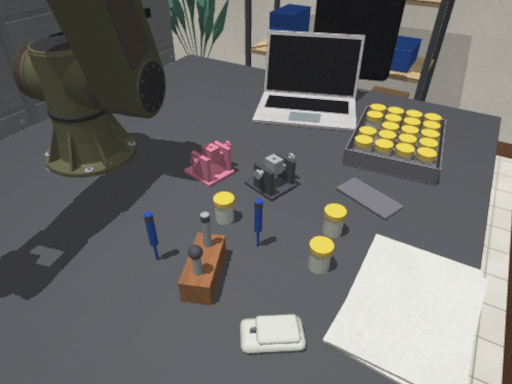

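View pics/top0.png

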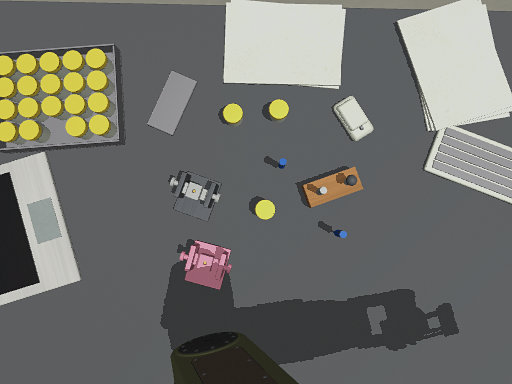

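View pics/wrist0.png

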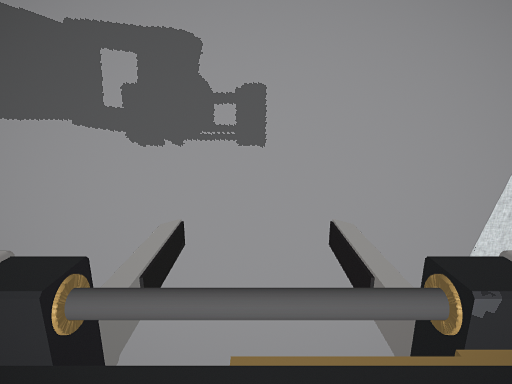

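Run:
```python
import cv2,numpy as np
t=cv2.imread("pics/top0.png");s=cv2.imread("pics/scene0.png")
a=cv2.resize(t[155:225,155:240],None,fx=4.5,fy=4.5,interpolation=2)
b=cv2.resize(t[155:225,295:380],None,fx=4.5,fy=4.5,interpolation=2)
c=cv2.resize(s[140:210,230:315],None,fx=4.5,fy=4.5,interpolation=2)[:270]
d=cv2.resize(s[200:305,165:250],None,fx=4.5,fy=4.5,interpolation=2)[:270]
cv2.imwrite("pics/crop1.png",np.vstack([np.hstack([a,b])[:320],np.hstack([c,d])]))
```

```text
(no output)
```

View pics/crop1.png

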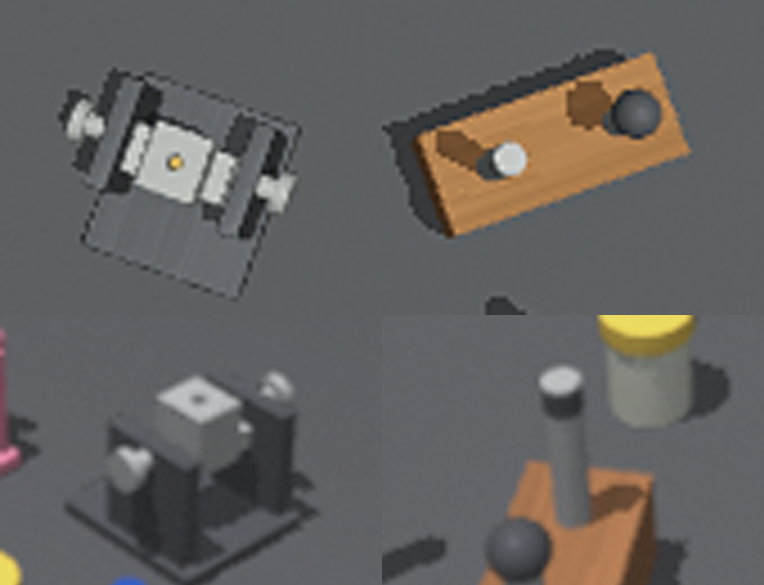

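```bash
cat > h.py <<'E'
from station import ctrl
import cv2,numpy as np
from scipy.spatial.transform import Rotation as Ro
def ray(n,uv,cal=None):
    c=cal or ctrl.calibration(n); R,t=c["R"],c["t"]
    d=R.T@np.linalg.solve(c["K"],[uv[0],uv[1],1.]); return -R.T@t,d/np.linalg.norm(d)
def onz(n,uv,z,cal=None):
    o,d=ray(n,uv,cal); return o+d*(z-o[2])/d[2]
def tri(*rs):
    A=np.zeros((3,3));b=np.zeros(3)
    for o,d in rs:
        P=np.eye(3)-np.outer(d,d);A+=P;b+=P@o
    X=np.linalg.solve(A,b);return X,[float(np.linalg.norm((np.eye(3)-np.outer(d,d))@(X-o))) for o,d in rs]
def tool(): 
    o=ctrl.get_obs(); return o,Ro.from_euler('xyz',o['eef_rot']).as_matrix()
def proj(n,X,cal=None):
    c=cal or ctrl.calibration(n);p=c["K"]@(c["R"]@np.asarray(X)+c["t"]);return p[:2]/p[2]
E
python3 - <<'E'
from h import *
np.set_printoptions(precision=4,suppress=True)
o,R=tool();print("toolR",R, o['ee_pos'])
t=cv2.imread("pics/top0.png");hsv=cv2.cvtColor(t,cv2.COLOR_BGR2HSV)
m=cv2.inRange(hsv,(5,80,60),(18,255,255));m[:150]=0;m[215:]=0;m[:,:295]=0;m[:,375:]=0
c=max(cv2.findContours(m,0,1)[0],key=cv2.contourArea);r=cv2.minAreaRect(c);print("holder",r)
bp=cv2.boxPoints(r);print(np.array([onz("top",p,.05) for p in bp]))
print("punch",onz("top",(323.0,189.8),.126),onz("scene",(204.8,213.8),.126),tri(ray("top",(323,189.8)),ray("scene",(204.8,213.8))))
print("ball",onz("top",(351,179.8),.083))
# barrel top: bright blob
g=cv2.cvtColor(t,6);m=cv2.inRange(g,150,255);m2=np.zeros_like(m);m2[175:210,180:206]=m[175:210,180:206]
m2=cv2.morphologyEx(m2,cv2.MORPH_CLOSE,np.ones((3,3)));m2=cv2.morphologyEx(m2,cv2.MORPH_OPEN,np.ones((9,9)))
c=max(cv2.findContours(m2,0,1)[0],key=cv2.contourArea);r=cv2.minAreaRect(c);print("barrel",r)
print(np.array([onz("top",p,.084) for p in cv2.boxPoints(r)]),onz("top",r[0],.084))
print("bore top(pin)",onz("top",(193.6,190.3),.075),onz("top",(193.6,190.3),.084),"scene",onz("scene",(273.9,157.8),.084),tri(ray("top",(193.6,190.3)),ray("scene",(273.9,157.8))))
for n,p in(("tl",(180.7,171.2)),("tr",(221,184)),("bl",(173.5,208.5)),("br",(207.5,221)),):print(n,onz("top",p,.01))
E
```

```text
toolR [[-0.0002  0.2886 -0.9574]
 [ 0.0009 -0.9574 -0.2886]
 [-1.     -0.0009 -0.0001]] [ 0.1587 -0.5264  0.1902]
holder ((332.02716064453125, 186.7760009765625), (24.350757598876953, 57.513526916503906), 70.34617614746094)
[[ 0.542  -0.1362  0.05  ]
 [ 0.5911 -0.2626  0.05  ]
 [ 0.5375 -0.2825  0.05  ]
 [ 0.4888 -0.1565  0.05  ]]
punch [ 0.5276 -0.1781  0.126 ] [ 0.5265 -0.1758  0.126 ] (array([ 0.5277, -0.1777,  0.1279]), [0.0002536786617408669, 0.00025367866174076523])
ball [ 0.5546 -0.2471  0.083 ]
barrel ((194.5, 190.5), (15.0, 19.0), 90.0)
[[0.5372 0.1302 0.084 ]
 [0.5384 0.0869 0.084 ]
 [0.5042 0.0857 0.084 ]
 [0.5031 0.1289 0.084 ]] [0.5207 0.108  0.084 ]
bore top(pin) [0.5215 0.1115 0.075 ] [0.5211 0.11   0.084 ] scene [0.5187 0.1145 0.084 ] (array([0.521 , 0.1095, 0.0874]), [0.00012002751478514123, 0.0001200275147850247])
tl [0.5709 0.1553 0.01  ]
tr [0.542  0.0554 0.01  ]
bl [0.4791 0.1693 0.01  ]
br [0.451  0.0853 0.01  ]
```

Top view: the drift punch with flat top is at (323,190), and the ball-topped nail set at (351,180). The blue lookalikes are at (283,163) and (342,234). The dark stand is at (196,194), with its bore showing brass at about (194,190), and the pink lookalike stand is at (207,263). I choose the grey flat-topped punch and the dark stand; the crop confirms both. The measured hole position agrees with the holder geometry (35 mm from its centre), and the punch top triangulates to z 0.128 against 0.126.

```bash
python3 -m creep '{"hand":[-1,-1,-1,-1,-1,-1,-1,-1,-1,-1,-1,-1],"slide":[[0,-0.008,-0.016],[0,-0.024,-0.048],[0,-0.04,-0.08],[0,-0.056,-0.112],[0,-0.072,-0.144],[0,-0.088,-0.176],[0,-0.104,-0.208],[0,-0.12,-0.24],[0,-0.136,-0.272],[0,-0.152,-0.304],[0,-0.168,-0.336],[0,-0.18,-0.36]],"spin":[-4,-11,-18,-25,-32,-39,-46,-53,-60,-67,-74,-80]}'
cat > st.py <<'E'
import sys
from h import *
np.set_printoptions(precision=4,suppress=True)
o,R=tool();print(o['time_s'],o['ee_pos'],"yawY",np.degrees(np.arctan2(R[1,1],R[0,1])),"down",R[:,0],"F",o['force'],"M",o['moment'],"w",o['grip_width'],o['qpos'])
if len(sys.argv)>3:
    T=np.array([float(v) for v in sys.argv[1:4]]);print("slide",R.T@(T-o['ee_pos']))
if len(sys.argv)==3:
    cv2.imwrite("pics/"+sys.argv[2],ctrl.camera(sys.argv[1])[:,:,::-1])
E
python3 st.py .5277 -.1777 .19
```

```text
time_s: 1.15
ee_pos: [0.4529, -0.2482, 0.1905]
eef_rot: [-3.132, 1.571, 1.706]
force: [-0.6, -1.6, -0.2]
grip_width: 0.094
1.15 [ 0.4529 -0.2482  0.1905] yawY 7.194746522455064 down [-0.      0.0003 -1.    ] F [-0.5853 -1.5596 -0.2144] M [ 0.0136 -0.0884 -0.0627] w 0.09396720446076039 [-0.5724  0.2255  1.6152  0.0002  1.3012 -0.698 ]
slide [ 0.0005  0.083  -0.0606]
```

```bash
python3 -m creep '{"hand":[-1,-1,-1,-1,-1],"slide":[[0,0.025,-0.018],[0,0.05,-0.036],[0,0.075,-0.054],[0,0.083,-0.0606],[0,0.083,-0.0606]],"spin":[-5,-10,-14,-14,-14]}' 
python3 st.py wrist w1.png; python3 st.py .5277 -.1777 .083
```

```text
time_s: 1.57
ee_pos: [0.5276, -0.1789, 0.1901]
eef_rot: [-2.531, 1.57, 2.545]
force: [-1.2, 0.1, 0.0]
grip_width: 0.0939
1.5667 [ 0.5276 -0.1789  0.1901] yawY 20.849579901902494 down [-0.0006  0.0004 -1.    ] F [-1.2134  0.0889  0.0136] M [ 0.0126 -0.0672 -0.0066] w 0.0938630741752094 [-0.3927  0.3166  1.5005  0.0002  1.3253 -0.7566]
1.6167 [ 0.5266 -0.1801  0.1902] yawY 20.765312153901625 down [-0.0009  0.0002 -1.    ] F [-0.6007 -0.5614 -0.4267] M [-0.0784 -0.1095  0.0069] w 0.09409598226502242 [-0.3952  0.3155  1.5018 -0.0002  1.3252 -0.7575]
slide [ 0.1072  0.0019 -0.0018]
```

View pics/w1.png

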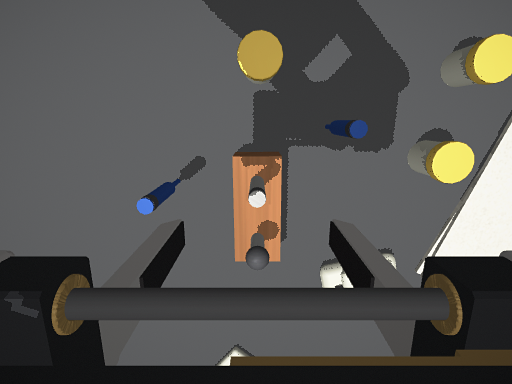

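The wrist view shows the flat-topped punch at (257,198), centred between the fingers. The ball-topped nail set is at (257,258), nearer the gripper, and the holder is aligned with the jaws.

Run:
```python
from h import *
np.set_printoptions(precision=4,suppress=True)
im=cv2.imread("pics/w1.png");g=cv2.cvtColor(im,6)
m=cv2.inRange(g,170,255);m[:180]=0;m[215:]=0;m[:,:240]=0;m[:,275:]=0
M=cv2.moments(m,True);p=(M['m10']/M['m00'],M['m01']/M['m00']);print(p,M['m00'])
print("punch",onz("wrist",p,.126)); print("blue",onz("wrist",(145,206),.126),onz("wrist",(359,129),.126))
o,R=tool();print(o['ee_pos'])
for z in (.083,.16): print(proj("wrist",[*o['ee_pos'][:2],z]))
```

```text
(256.9665071770335, 199.74162679425837) 209.0
punch [ 0.5263 -0.1796  0.126 ]
blue [ 0.4329 -0.2212  0.126 ] [ 0.5857 -0.0901  0.126 ]
[ 0.5266 -0.1801  0.1902]
[257.0442 189.5843]
[257.2064 211.6109]
```

```bash
python3 -m creep '{"hand":[-0.7,-0.5,-0.5,-0.5,-0.5,-0.5,-0.5,-0.5],"slide":[[0.01,0,0],[0.03,0,0],[0.05,0,0],[0.07,0,0],[0.09,0,0],[0.102,0,0],[0.107,0,0],[0.107,0,0]],"spin":[0,0,0,0,0,0,0,0]}'; python3 st.py .527 -.1787 .083
```

```text
time_s: 2.28
ee_pos: [0.5259, -0.1809, 0.0828]
eef_rot: [-2.296, 1.569, 2.778]
force: [-0.5, -0.4, -0.2]
grip_width: 0.0707
2.2833 [ 0.5259 -0.1809  0.0828] yawY 20.694605663983797 down [-0.0015  0.0006 -1.    ] F [-0.4872 -0.43   -0.1933] M [-0.0229 -0.1127  0.0348] w 0.07072878419652603 [-0.3971  0.4255  1.616  -0.0001  1.1018 -0.7582]
slide [-0.0002  0.0018 -0.0016]
```

```bash
python3 -m creep '{"hand":[-0.5,-0.5,-0.5,0.3,0.7,1,1,1,1,1,1,1],"slide":[[0,0.001,-0.001],[0,0.0018,-0.0016],[0,0.0018,-0.0016],[0,0.0018,-0.0016],[0,0.0018,-0.0016],[0,0.0018,-0.0016],[0,0.0018,-0.0016],[0,0.0018,-0.0016],[0,0.0018,-0.0016],[0,0.0018,-0.0016],[0,0.0018,-0.0016],[0,0.0018,-0.0016]],"spin":[0,0,0,0,0,0,0,0,0,0,0,0]}' 45; python3 st.py wrist w2.png
```

```text
time_s: 3.28
ee_pos: [0.5278, -0.1782, 0.0836]
eef_rot: [-2.53, 1.571, 2.545]
force: [-0.6, 0.0, -0.1]
grip_width: 0.015
3.2833 [ 0.5278 -0.1782  0.0836] yawY 20.775406217063118 down [-0.  0. -1.] F [-0.5554  0.0159 -0.135 ] M [-0.0324 -0.1127  0.0474] w 0.01497197943651775 [-0.3914  0.4255  1.6137  0.      1.1024 -0.754 ]
```

View pics/w2.png

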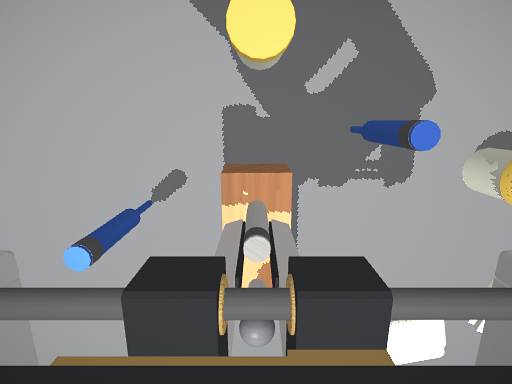

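The wrist view shows the punch shank gripped between the pads, its top at (257,247). The opening is 15 mm against the 16 mm shank. Lifting.

```bash
python3 -m creep '{"hand":[1,1,1,1,1,1,1,1],"slide":[[-0.006,0,0],[-0.02,0,0],[-0.036,0,0],[-0.054,0,0],[-0.075,0,0],[-0.095,0,0],[-0.1,0,0],[-0.1,0,0]],"spin":[0,0,0,0,0,0,0,0]}'; python3 st.py top t2.png; python3 st.py wrist w3.png;python3 st.py .521 .110 .1836
```

```text
time_s: 4.0
ee_pos: [0.5283, -0.1784, 0.185]
eef_rot: [0.825, 1.568, -0.383]
force: [0.5, -0.1, -1.9]
grip_width: 0.0149
4.0 [ 0.5283 -0.1784  0.185 ] yawY 20.77615584319159 down [ 0.0024 -0.001  -1.    ] F [ 0.4553 -0.1113 -1.8879] M [-0.0354 -0.1372 -0.017 ] w 0.014914092255352441 [-0.3914  0.3198  1.5084  0.      1.3108 -0.754 ]
4.05 [ 0.5278 -0.1782  0.1834] yawY 20.776552851637696 down [ 0.0002 -0.0001 -1.    ] F [ 0.0371 -0.5858 -1.5884] M [-0.0942 -0.0844  0.0047] w 0.01525364657865615 [-0.3914  0.3212  1.5102 -0.      1.3099 -0.754 ]
4.1 [ 0.5275 -0.1781  0.1826] yawY 20.776533221640427 down [-0.0011  0.0005 -1.    ] F [ 0.2388  0.818  -2.2101] M [ 0.0045 -0.1149  0.0145] w 0.01525680920819256 [-0.3914  0.3221  1.511   0.      1.3097 -0.754 ]
slide [-0.0008  0.0961 -0.2716]
```

View pics/w3.png

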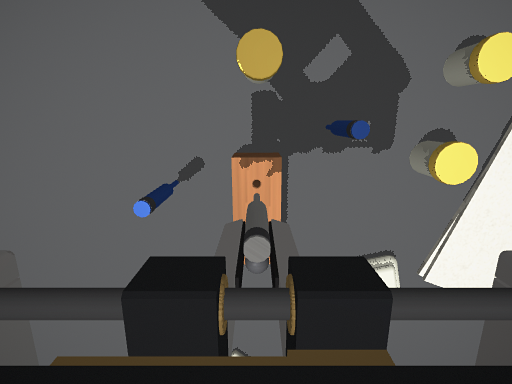

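```bash
python3 -m creep '{"hand":[1,1,1,1,1,1,1,1,1,1,1,1],"slide":[[0,0.005,-0.014],[0,0.014,-0.04],[0,0.025,-0.07],[0,0.036,-0.1],[0,0.047,-0.13],[0,0.058,-0.16],[0,0.068,-0.19],[0,0.079,-0.22],[0,0.088,-0.25],[0,0.094,-0.265],[0,0.0961,-0.2716],[0,0.0961,-0.2716]],"spin":[0,0,0,0,0,0,0,0,0,0,0,0]}'; python3 st.py wrist w4.png;python3 st.py top t4.png; python3 st.py scene s4.png; python3 st.py .521 .110 .1836
python3 - <<'E'
from h import *
im=cv2.imread("pics/w4.png");cv2.imwrite("pics/w4c.png",cv2.resize(im[80:300,156:356],None,fx=3,fy=2.7,interpolation=2))
a=cv2.imread("pics/s4.png")[100:220,210:340];b=cv2.imread("pics/t4.png")[140:260,130:260]
cv2.imwrite("pics/st4.png",np.hstack([cv2.resize(x,(400,400),interpolation=2) for x in(a,b)]))
E
```

```text
time_s: 5.1
ee_pos: [0.5207, 0.1112, 0.1827]
eef_rot: [-1.876, 1.569, -3.082]
force: [-0.4, -0.4, -1.0]
grip_width: 0.0153
5.1 [0.5207 0.1112 0.1827] yawY 20.893970782491873 down [-0.0016 -0.0001 -1.    ] F [-0.3755 -0.3652 -0.9986] M [-0.0736 -0.09    0.0058] w 0.015288591623162248 [ 0.1415  0.2683  1.5804  0.0001  1.2945 -0.2232]
5.15 [0.5209 0.11   0.1829] yawY 20.839077175739604 down [-0.0013 -0.0003 -1.    ] F [-0.8221 -0.146  -1.1765] M [-0.0272 -0.0972  0.0012] w 0.015270854173655089 [ 0.1394  0.268   1.5803 -0.0001  1.2946 -0.2242]
5.2 [0.5211 0.1093 0.1831] yawY 20.778399568758577 down [-0.0009 -0.0003 -1.    ] F [-0.4871 -0.5069 -2.0006] M [-0.0073 -0.1183 -0.0096] w 0.015197850911694006 [ 0.1381  0.2677  1.5802 -0.0002  1.2946 -0.2245]
5.25 [0.5212 0.1089 0.1832] yawY 20.73219809823119 down [-0.0006 -0.0003 -1.    ] F [-0.2304  0.3142 -2.0563] M [-0.0483 -0.0956 -0.0533] w 0.015259505191651071 [ 0.1373  0.2676  1.58   -0.0002  1.2947 -0.2245]
slide [-0.0004  0.0001 -0.0011]
```

View pics/w4c.png

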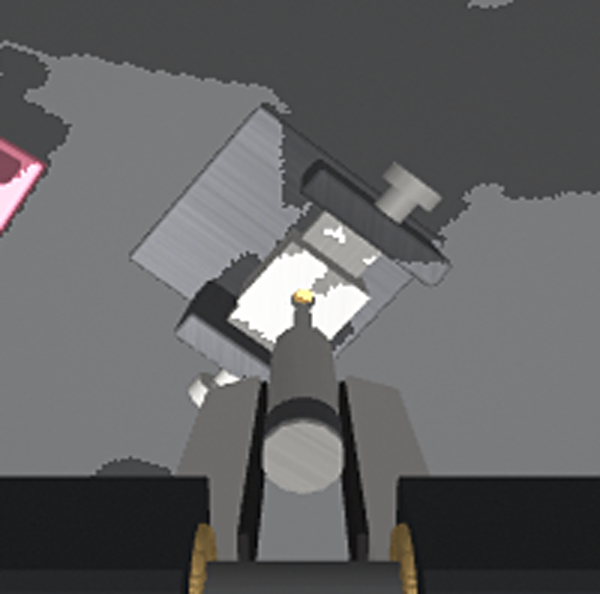

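View pics/st4.png

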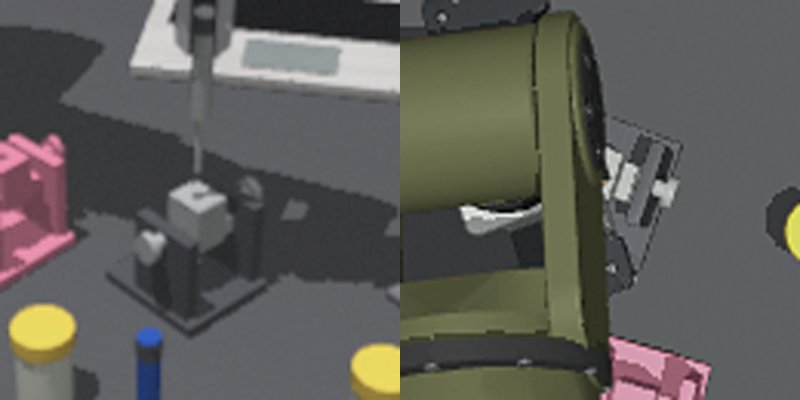

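Run:
```python
from h import *
np.set_printoptions(precision=4,suppress=True)
im=cv2.imread("pics/w4.png");hsv=cv2.cvtColor(im,40)
m=cv2.inRange(hsv,(15,90,120),(32,255,255));m[:160]=0;m[220:]=0;m[:,:240]=0;m[:,275:]=0
ys,xs=np.where(m>0);print("pin px",xs.min(),xs.max(),ys.min(),ys.max(),xs.mean(),ys.mean())
w3=cv2.imread("pics/w3.png");cv2.imwrite("pics/w34.png",np.hstack([cv2.resize(w3[170:230,236:278],None,fx=9,fy=9,interpolation=0),cv2.resize(im[170:230,236:278],None,fx=9,fy=9,interpolation=0)]))
o,R=tool();p=o['ee_pos']
for z in(.05,.072,.075,.084,.105): print(z,proj("wrist",[*p[:2],z]))
print("pxl/mm z",proj("wrist",[*(p+R[:,2]*.005)[:2],.084]),R)
```

```text
pin px 254 259 188 192 255.85714285714286 190.07142857142858
0.05 [257.0096 184.2859]
0.072 [257.043 188.649]
0.075 [257.0479 189.2905]
0.084 [257.0633 191.289 ]
0.105 [257.1027 196.4348]
pxl/mm z [257.0644 196.023 ] [[-0.0006  0.9352  0.354 ]
 [-0.0003  0.354  -0.9352]
 [-1.     -0.0007  0.    ]]
```

View pics/w34.png

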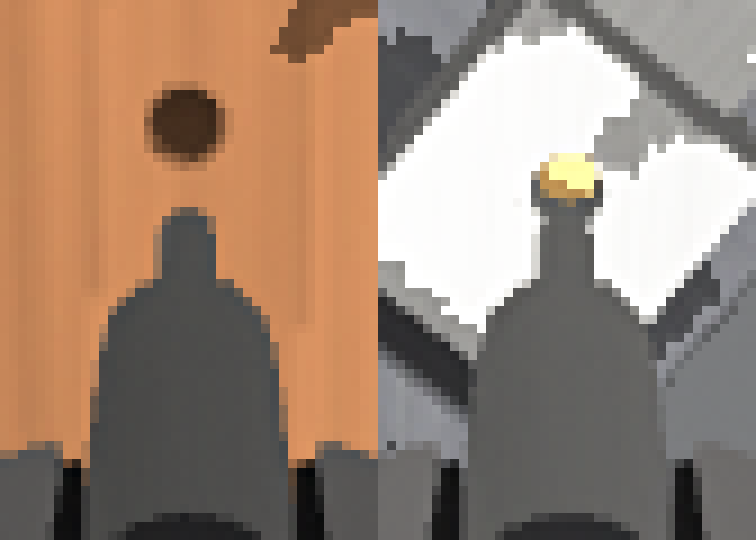

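The wrist view shows the nose tip at about (256.5,196), centred in column on the bore (256.5,190.3). The brass pin is visible in the bore. The row prediction agrees to about 1 px (1 mm), so I'll lower to 3 mm above the barrel and look again.

```bash
python3 -m creep '{"hand":[1,1,1,1,1,1,1,1],"slide":[[0.004,0,0],[0.009,0,0],[0.014,0,0],[0.017,0,0],[0.018,0,0],[0.018,0,0],[0.018,0,0],[0.018,0,0]],"spin":[0,0,0,0,0,0,0,0]}'; python3 st.py wrist w5.png;python3 st.py scene s5.png
python3 - <<'E'
from h import *
im=cv2.imread("pics/w5.png");s=cv2.imread("pics/s5.png")
cv2.imwrite("pics/w5c.png",np.hstack([cv2.resize(im[170:230,236:278],None,fx=9,fy=9,interpolation=0),cv2.resize(s[130:190,250:292],None,fx=9,fy=9,interpolation=0)]))
o,R=tool();p=o['ee_pos']
for z in(.075,.084,.0875): print(z,proj("wrist",[*p[:2],z]),proj("scene",[*p[:2],z]))
E
```

```text
time_s: 5.92
ee_pos: [0.5215, 0.1098, 0.1658]
eef_rot: [1.35, 1.57, 0.141]
force: [-0.6, 0.4, -0.6]
grip_width: 0.0151
5.9167 [0.5215 0.1098 0.1658] yawY 20.77607236413744 down [ 0.0003  0.     -1.    ] F [-0.5686  0.4491 -0.5745] M [-0.0184 -0.0769 -0.0121] w 0.015137747229922865 [ 0.1388  0.2834  1.6016  0.      1.2563 -0.2238]
5.9667 [0.5215 0.1098 0.1658] yawY 20.778182931173856 down [ 0.0003  0.0001 -1.    ] F [ 0.4445 -0.309  -1.2761] M [ 0.0042 -0.0841  0.0191] w 0.0149673491482155 [ 0.1388  0.2833  1.6017  0.      1.2562 -0.2238]
0.075 [256.9830808 193.2766402] [273.86163451 162.21500672]
0.084 [257.00718047 195.51641798] [274.01097177 159.02095079]
0.0875 [257.01695639 196.42497339] [274.06954347 157.76820707]
```

View pics/w5c.png

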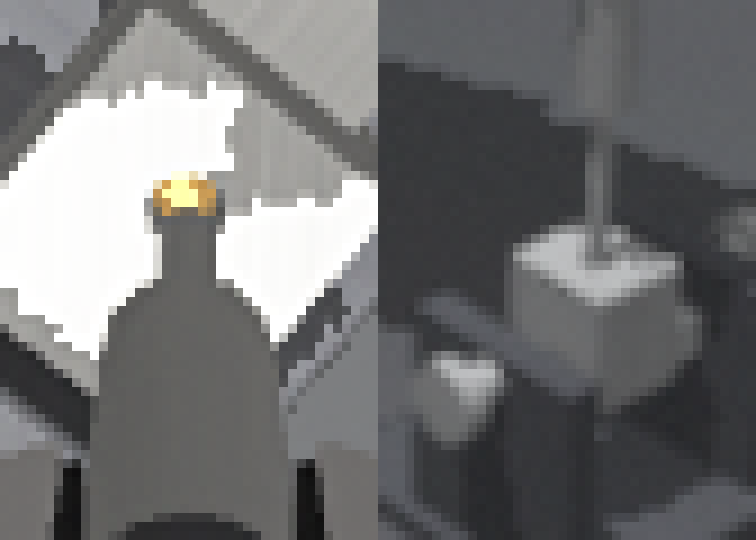

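```bash
python3 -m creep '{"hand":[1,1,1,1,1,1],"slide":[[0,-0.0001,-0.001],[0,-0.0003,-0.002],[0,-0.0003,-0.0023],[0,-0.0003,-0.0023],[0,-0.0003,-0.0023],[0,-0.0003,-0.0023]],"spin":[0,0,0,0,0,0]}'; python3 st.py wrist w6.png;python3 st.py scene s6.png
python3 - <<'E'
from h import *
im=cv2.imread("pics/w6.png");s=cv2.imread("pics/s6.png")
cv2.imwrite("pics/w6c.png",np.hstack([cv2.resize(im[170:230,236:278],None,fx=9,fy=9,interpolation=0),cv2.resize(s[130:190,250:292],None,fx=9,fy=9,interpolation=0)]))
o,R=tool();p=o['ee_pos']
for z in(.075,.084,.0875): print(z,proj("wrist",[*p[:2],z]),proj("scene",[*p[:2],z]))
E
```

```text
time_s: 6.52
ee_pos: [0.5203, 0.1118, 0.1657]
eef_rot: [1.282, 1.571, 0.074]
force: [-0.7, 0.4, -1.3]
grip_width: 0.0149
6.5167 [0.5203 0.1118 0.1657] yawY 20.778096504167866 down [ 0.  0. -1.] F [-0.6929  0.3583 -1.3442] M [-0.0255 -0.1178  0.004 ] w 0.014939475550243698 [ 0.1429  0.2821  1.6037 -0.      1.2557 -0.2198]
6.5667 [0.5203 0.1118 0.1656] yawY 20.778940566943955 down [ 0. -0. -1.] F [ 0.6935 -0.2509 -1.9604] M [-0.0358 -0.0933  0.0301] w 0.01525677956841888 [ 0.1429  0.2821  1.6037 -0.      1.2557 -0.2197]
0.075 [256.99802466 193.30475615] [273.79938502 161.68391474]
0.084 [257.01926927 195.54628054] [273.9480397  158.49305279]
0.0875 [257.02788731 196.45557223] [274.00634269 157.24158323]
```

View pics/w6c.png

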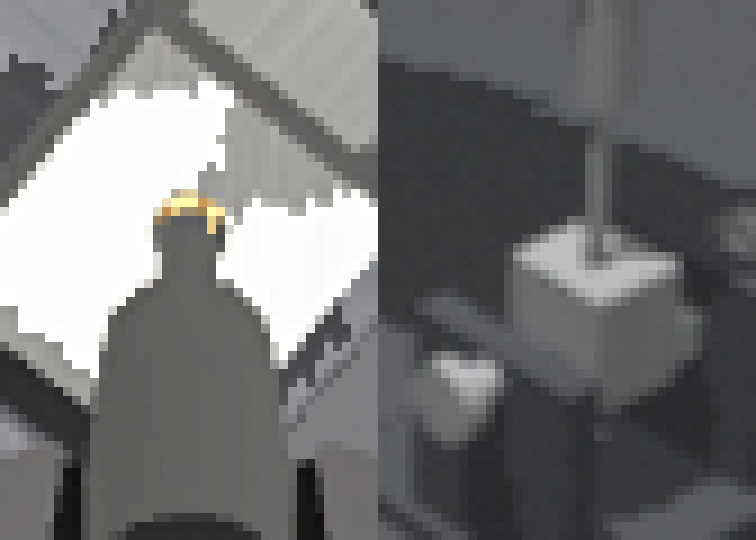

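```bash
python3 -m creep '{"hand":[1,1,1,1,1,1],"slide":[[0.0005,0,-0.0003],[0.001,0,-0.0003],[0.002,0,-0.0003],[0.003,0,-0.0003],[0.0035,0,-0.0003],[0.0035,0,-0.0003]],"spin":[0,0,0,0,0,0]}' 50;python3 -m creep '{"hand":[1,1,1,1],"slide":[[0.0004,0,0],[0.0008,0,0],[0.0012,0,0],[0.0016,0,0]],"spin":[0,0,0,0]}'
```

```text
time_s: 7.12
ee_pos: [0.5201, 0.1121, 0.1619]
eef_rot: [-1.947, 1.57, 3.128]
force: [-0.1, -0.1, -1.1]
grip_width: 0.0148
time_s: 7.45
ee_pos: [0.5202, 0.1121, 0.1605]
eef_rot: [2.013, 1.571, 0.805]
force: [-0.1, -0.2, -1.2]
grip_width: 0.0151
```

```bash
python3 -m creep '{"hand":[1,1,1,1],"slide":[[0.0004,0,0],[0.0008,0,0],[0.0012,0,0],[0.0016,0,0]],"spin":[0,0,0,0]}'
```

```text
time_s: 7.78
ee_pos: [0.5202, 0.1121, 0.1589]
eef_rot: [1.091, 1.571, -0.117]
force: [-0.9, -0.3, -1.1]
grip_width: 0.0151
```

The tip is at about 81 mm, below the 84 mm top face, with no force, so the nose is in the bore. Next I'll feel for the pin.

```bash
python3 -m creep '{"hand":[1,1,1,1,1,1],"slide":[[0.0005,0,0],[0.001,0,0],[0.0015,0,0],[0.002,0,0],[0.0025,0,0],[0.003,0,0]],"spin":[0,0,0,0,0,0]}'
```

```text
time_s: 8.28
ee_pos: [0.5202, 0.1121, 0.1559]
eef_rot: [1.668, 1.571, 0.459]
force: [0.7, 0.2, -1.3]
grip_width: 0.0153
```

```bash
python3 -m creep '{"hand":[1,1,1,1,1,1],"slide":[[0.0005,0,0],[0.001,0,0],[0.0015,0,0],[0.002,0,0],[0.0025,0,0],[0.003,0,0]],"spin":[0,0,0,0,0,0]}'
```

```text
time_s: 8.78
ee_pos: [0.5202, 0.1121, 0.1529]
eef_rot: [1.064, 1.571, -0.144]
force: [-0.1, 0.1, -1.4]
grip_width: 0.0151
```

```bash
python3 -m creep '{"hand":[1,1,1,1,1,1],"slide":[[0.0005,0,0],[0.001,0,0],[0.0015,0,0],[0.002,0,0],[0.0025,0,0],[0.003,0,0]],"spin":[0,0,0,0,0,0]}'
```

```text
time_s: 9.28
ee_pos: [0.5205, 0.1122, 0.1508]
eef_rot: [1.331, 1.569, 0.123]
force: [-2.7, -1.4, 7.5]
grip_width: 0.0151
```

Contact: about 8.8 N with a tip height of about 73 mm, which matches the pin's resistance. I'll press slowly.

```bash
python3 -m creep '{"hand":[1,1,1,1,1,1],"slide":[[0.0005,0,0],[0.001,0,0],[0.0015,0,0],[0.002,0,0],[0.0025,0,0],[0.003,0,0]],"spin":[0,0,0,0,0,0]}';python3 st.py
```

```text
time_s: 9.78
ee_pos: [0.5205, 0.1122, 0.1478]
eef_rot: [1.343, 1.569, 0.135]
force: [-1.7, 0.8, 7.7]
grip_width: 0.0149
9.7833 [0.5205 0.1122 0.1478] yawY 20.776095187670997 down [ 0.0015  0.0002 -1.    ] F [-1.7302  0.7899  7.7489] M [-0.1017  0.339  -0.0203] w 0.014888271751528376 [ 0.1434  0.2994  1.6248 -0.      1.2159 -0.2192]
```

```bash
python3 -m creep '{"hand":[1,1,1,1,1,1,1,1,1,1,1,1],"slide":[[0.0005,0,0],[0.001,0,0],[0.0015,0,0],[0.002,0,0],[0.0025,0,0],[0.003,0,0],[0.0035,0,0],[0.004,0,0],[0.0045,0,0],[0.005,0,0],[0.0055,0,0],[0.006,0,0]],"spin":[0,0,0,0,0,0,0,0,0,0,0,0]}'
```

```text
time_s: 10.78
ee_pos: [0.5205, 0.1121, 0.1418]
eef_rot: [1.318, 1.569, 0.11]
force: [-1.4, -1.1, 6.2]
grip_width: 0.0153
```

```bash
python3 -m creep '{"hand":[1,1,1,1,1,1,1,1,1,1,1,1],"slide":[[0.0005,0,0],[0.001,0,0],[0.0015,0,0],[0.002,0,0],[0.0025,0,0],[0.003,0,0],[0.0035,0,0],[0.004,0,0],[0.0045,0,0],[0.005,0,0],[0.0055,0,0],[0.006,0,0]],"spin":[0,0,0,0,0,0,0,0,0,0,0,0]}'; python3 st.py scene s7.png; python3 st.py wrist w7.png
```

```text
time_s: 11.78
ee_pos: [0.5206, 0.1122, 0.1358]
eef_rot: [1.336, 1.569, 0.128]
force: [-1.7, -1.0, 7.5]
grip_width: 0.0148
11.7833 [0.5206 0.1122 0.1358] yawY 20.77779430081227 down [ 0.0015  0.0002 -1.    ] F [-1.6525 -0.9763  7.524 ] M [-0.1218  0.3488 -0.0167] w 0.01478886239357189 [ 0.1435  0.3121  1.6379 -0.      1.1901 -0.2192]
11.8333 [0.5205 0.1122 0.1357] yawY 20.77377712563051 down [ 0.0013  0.0002 -1.    ] F [-1.9553 -0.8541  6.3154] M [-0.098   0.2093  0.0342] w 0.014947336284089846 [ 0.1434  0.3123  1.638   0.      1.19   -0.2191]
```

Run:
```python
from h import *
im=cv2.imread("pics/w7.png");s=cv2.imread("pics/s7.png")
cv2.imwrite("pics/w7c.png",np.hstack([cv2.resize(im[150:270,206:306],None,fx=4,fy=4,interpolation=2),cv2.resize(s[90:210,225:325],None,fx=4,fy=4,interpolation=2)]))
p=ctrl.get_obs()['ee_pos']; print(proj("wrist",p+[0,0,.0424]))
```

```text
[257.65671341 250.74697653]
```

View pics/w7c.png

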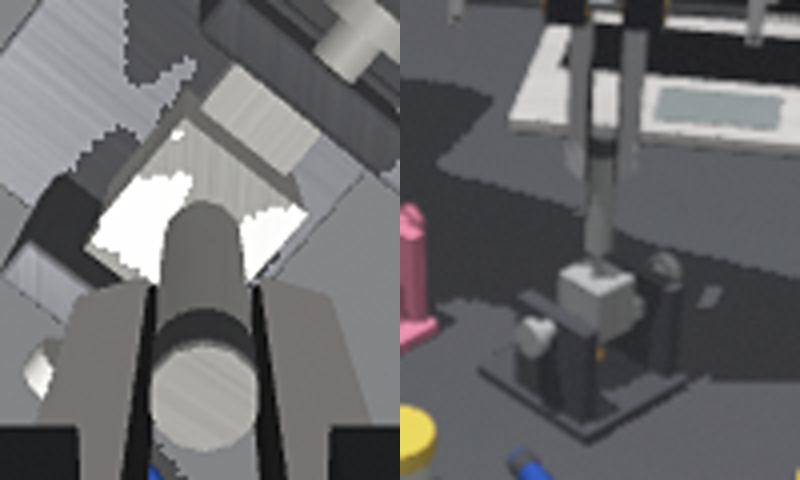

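The wrist view shows the shank entering the barrel at about (257,200), its top at (257,249) with no visible slip. In the scene view the brass pin shows below the barrel at about (375,178). I'll keep pressing.

```bash
python3 -m creep '{"hand":[1,1,1,1,1,1,1,1,1,1,1,1],"slide":[[0.0005,0,0],[0.001,0,0],[0.0015,0,0],[0.002,0,0],[0.0025,0,0],[0.003,0,0],[0.0035,0,0],[0.004,0,0],[0.0045,0,0],[0.005,0,0],[0.0055,0,0],[0.006,0,0]],"spin":[0,0,0,0,0,0,0,0,0,0,0,0]}'
```

```text
time_s: 12.88
ee_pos: [0.5205, 0.1122, 0.1298]
eef_rot: [1.331, 1.569, 0.122]
force: [-2.1, -1.0, 8.0]
grip_width: 0.0151
```

```bash
python3 -m creep '{"hand":[1,1,1,1,1,1,1,1,1,1],"slide":[[0.0005,0,0],[0.001,0,0],[0.0015,0,0],[0.002,0,0],[0.0025,0,0],[0.003,0,0],[0.0035,0,0],[0.004,0,0],[0.0045,0,0],[0.005,0,0]],"spin":[0,0,0,0,0,0,0,0,0,0]}'
```

```text
time_s: 13.72
ee_pos: [0.5206, 0.1122, 0.1248]
eef_rot: [1.32, 1.569, 0.112]
force: [-1.3, -0.0, 6.9]
grip_width: 0.0149
```

```bash
for i in 1; do python3 -m creep '{"hand":[1,1,1,1,1,1,1,1],"slide":[[0.00025,0,0],[0.0005,0,0],[0.00075,0,0],[0.001,0,0],[0.00125,0,0],[0.0015,0,0],[0.00175,0,0],[0.002,0,0]],"spin":[0,0,0,0,0,0,0,0]}'; done
```

```text
time_s: 14.38
ee_pos: [0.5205, 0.1122, 0.1227]
eef_rot: [1.329, 1.569, 0.121]
force: [-1.3, -0.5, 5.8]
grip_width: 0.015
```

```bash
python3 -m creep '{"hand":[1,1,1,1],"slide":[[0.0002,0,0],[0.0004,0,0],[0.0006,0,0],[0.0008,0,0]],"spin":[0,0,0,0]}'
```

```text
time_s: 14.72
ee_pos: [0.5206, 0.1122, 0.122]
eef_rot: [1.349, 1.569, 0.141]
force: [-1.6, -0.1, 6.7]
grip_width: 0.0152
```

```bash
python3 -m creep '{"hand":[1,1,1],"slide":[[0.0002,0,0],[0.0004,0,0],[0.0006,0,0]],"spin":[0,0,0]}'
```

```text
time_s: 14.97
ee_pos: [0.5205, 0.1122, 0.1214]
eef_rot: [1.351, 1.569, 0.143]
force: [-1.3, -0.1, 7.3]
grip_width: 0.0148
```

```bash
python3 -m creep '{"hand":[1,1,1],"slide":[[0.0002,0,0],[0.0004,0,0],[0.0006,0,0]],"spin":[0,0,0]}'
```

```text
time_s: 15.22
ee_pos: [0.5208, 0.1122, 0.1212]
eef_rot: [1.319, 1.569, 0.11]
force: [-1.8, 0.1, 11.7]
grip_width: 0.0151
```

```bash
python3 -m creep '{"hand":[1,1,1],"slide":[[0.0002,0,0],[0.0004,0,0],[0.0006,0,0]],"spin":[0,0,0]}'
```

```text
time_s: 15.47
ee_pos: [0.521, 0.1122, 0.1211]
eef_rot: [1.334, 1.568, 0.126]
force: [-3.6, -1.3, 16.3]
grip_width: 0.0148
```

The force rises to about 17 N and the TCP stops at 0.1211 (tip about 44 mm), so the pin head has bottomed on the base plate. I'll take a picture, then withdraw.

```bash
python3 -m creep '{"hand":[1,1,1,1,1,1,1,1,1,1,1,1],"slide":[[-0.001,0,0],[-0.002,0,0],[-0.004,0,0],[-0.008,0,0],[-0.014,0,0],[-0.02,0,0],[-0.027,0,0],[-0.034,0,0],[-0.042,0,0],[-0.052,0,0],[-0.062,0,0],[-0.062,0,0]],"spin":[0,0,0,0,0,0,0,0,0,0,0,0]}'; python3 st.py scene s8.png; python3 st.py wrist w8.png; python3 st.py .5278 -.1782 .1836;python3 - <<'E'
from h import *
im=cv2.imread("pics/w8.png");s=cv2.imread("pics/s8.png")
cv2.imwrite("pics/w8c.png",np.hstack([cv2.resize(im[150:270,206:306],None,fx=4,fy=4,interpolation=2),cv2.resize(s[90:210,225:325],None,fx=4,fy=4,interpolation=2)]))
E
```

```text
time_s: 16.47
ee_pos: [0.521, 0.1123, 0.1839]
eef_rot: [1.362, 1.567, 0.154]
force: [0.1, -0.4, -1.8]
grip_width: 0.0154
16.4667 [0.521  0.1123 0.1839] yawY 20.777515842458705 down [ 0.0034  0.0005 -1.    ] F [ 0.1159 -0.3761 -1.7571] M [-0.0518 -0.1092 -0.0647] w 0.01544897585858938 [ 0.1435  0.2654  1.5811  0.      1.2916 -0.2191]
16.5167 [0.5206 0.1122 0.1826] yawY 20.776076891136615 down [ 0.0021  0.0003 -1.    ] F [-0.3088 -0.1966 -1.2784] M [-0.0247 -0.0866  0.009 ] w 0.014905786625842157 [ 0.1435  0.2665  1.5829 -0.      1.2901 -0.2192]
16.5667 [0.5203 0.1122 0.1817] yawY 20.77696014092601 down [ 0.0007  0.0002 -1.    ] F [-0.098  -0.2537 -0.7121] M [-0.0628 -0.0653  0.0358] w 0.014887635470000651 [ 0.1435  0.2673  1.584   0.      1.2895 -0.2192]
slide [-0.0019 -0.096   0.2741]
```

View pics/w8c.png

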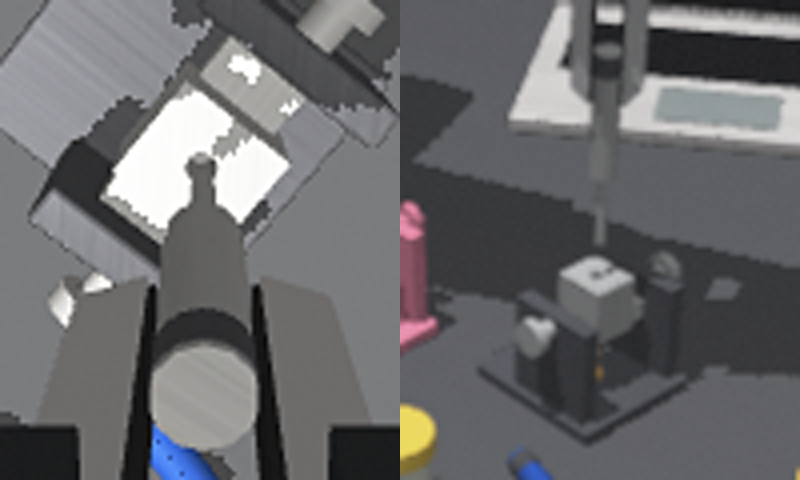

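The wrist view shows the bore at about (256,190) now empty. In the scene view the brass pin stands on the base plate below the barrel, at about (275,182). The punch is still straight in the jaws. Now back to the holder.

```bash
python3 -m creep '{"hand":[1,1,1,1,1,1,1,1,1,1,1,1],"slide":[[0,-0.005,0.014],[0,-0.014,0.04],[0,-0.025,0.07],[0,-0.036,0.1],[0,-0.047,0.13],[0,-0.058,0.16],[0,-0.068,0.19],[0,-0.079,0.22],[0,-0.088,0.25],[0,-0.093,0.265],[0,-0.096,0.274],[0,-0.096,0.274]],"spin":[0,0,0,0,0,0,0,0,0,0,0,0]}'; python3 -m creep '{"hand":[1,1,1,1,1,1],"slide":[[0.005,0,0],[0.015,0,0],[0.025,0,0],[0.035,0,0],[0.04,0,0],[0.04,0,0]],"spin":[0,0,0,0,0,0]}';python3 st.py wrist w9.png; python3 st.py .5278 -.1782 .143;python3 - <<'E'
from h import *
im=cv2.imread("pics/w9.png")
cv2.imwrite("pics/w9c.png",cv2.resize(im[170:230,226:288],None,fx=9,fy=9,interpolation=0))
p=ctrl.get_obs()['ee_pos']; print([proj("wrist",[*p[:2],z]) for z in(.05,.066)])
E
```

```text
time_s: 17.57
ee_pos: [0.5273, -0.1793, 0.1806]
eef_rot: [-2.215, 1.57, 2.858]
force: [-1.0, 0.1, -1.1]
grip_width: 0.0152
time_s: 18.07
ee_pos: [0.527, -0.1774, 0.1396]
eef_rot: [-2.335, 1.568, 2.74]
force: [0.1, 0.8, -1.2]
grip_width: 0.0151
18.0667 [ 0.527  -0.1774  0.1396] yawY 20.810236627321284 down [-0.0024  0.001  -1.    ] F [ 0.1121  0.7704 -1.2381] M [-0.0332 -0.1597  0.0084] w 0.015113376471679226 [-0.3907  0.361   1.5627  0.      1.2205 -0.7539]
18.1167 [ 0.5274 -0.1777  0.1406] yawY 20.79885963294379 down [-0.0012  0.0005 -1.    ] F [ 0.1686 -0.1005 -0.7356] M [-0.044  -0.1196  0.0118] w 0.015022887841492341 [-0.3909  0.3601  1.5614  0.      1.2214 -0.7539]
slide [-0.0024  0.0002  0.0006]
[array([257.08824037, 193.39394464]), array([257.11598088, 197.46664847])]
```

View pics/w9c.png

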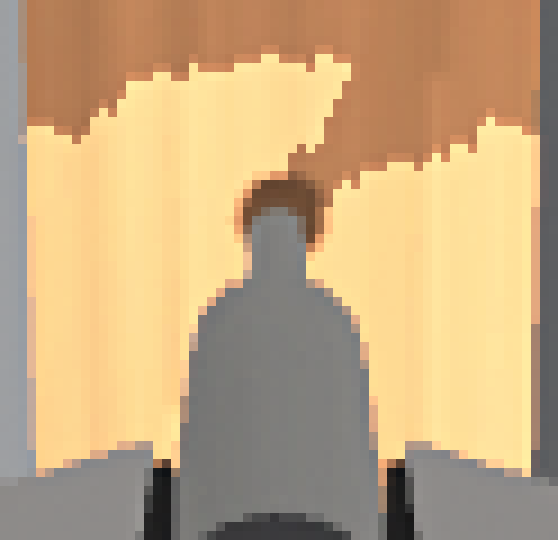

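The wrist view shows the nose at (256.5,193) over the holder hole (256.8,194), aligned to under 1 mm. I'll lower it slowly.

```bash
python3 -m creep '{"hand":[1,1,1,1,1,1,1,1,1,1,1,1],"slide":[[0.002,0.0002,0.0004],[0.005,0.0002,0.0004],[0.008,0.0002,0.0004],[0.01,0.0002,0.0004],[0.012,0.0002,0.0004],[0.0135,0.0002,0.0004],[0.015,0.0002,0.0004],[0.016,0.0002,0.0004],[0.017,0.0002,0.0004],[0.018,0.0002,0.0004],[0.019,0.0002,0.0004],[0.02,0.0002,0.0004]],"spin":[0,0,0,0,0,0,0,0,0,0,0,0]}'; python3 st.py
```

```text
time_s: 19.12
ee_pos: [0.5279, -0.1784, 0.1213]
eef_rot: [0.663, 1.571, -0.545]
force: [-0.7, -0.3, -0.6]
grip_width: 0.015
19.1167 [ 0.5279 -0.1784  0.1213] yawY 20.778090684338775 down [ 0.0001 -0.     -1.    ] F [-0.7313 -0.3273 -0.6392] M [-0.0174 -0.1801  0.0014] w 0.014950867851506611 [-0.3916  0.3812  1.5802 -0.      1.1801 -0.7543]
```

```bash
python3 -m creep '{"hand":[1,1,1,1,1,1,1,1,1,1,1,1],"slide":[[0.002,0,0],[0.005,0,0],[0.008,0,0],[0.011,0,0],[0.014,0,0],[0.017,0,0],[0.02,0,0],[0.023,0,0],[0.026,0,0],[0.029,0,0],[0.031,0,0],[0.032,0,0]],"spin":[0,0,0,0,0,0,0,0,0,0,0,0]}'
```

```text
time_s: 20.12
ee_pos: [0.5278, -0.1784, 0.089]
eef_rot: [-2.39, 1.57, 2.685]
force: [-0.4, -0.3, -1.6]
grip_width: 0.0148
```

```bash
python3 -m creep '{"hand":[1,1,1,1,1,1,1,1,1],"slide":[[0.0005,0,0],[0.001,0,0],[0.0015,0,0],[0.002,0,0],[0.0025,0,0],[0.003,0,0],[0.0035,0,0],[0.004,0,0],[0.0045,0,0]],"spin":[0,0,0,0,0,0,0,0,0]}'
```

```text
time_s: 20.87
ee_pos: [0.5279, -0.1784, 0.0848]
eef_rot: [0.515, 1.571, -0.694]
force: [0.0, -0.6, -0.9]
grip_width: 0.0154
```

```bash
python3 -m creep '{"hand":[1,1,1,1],"slide":[[0.0003,0,0],[0.0006,0,0],[0.0009,0,0],[0.0012,0,0]],"spin":[0,0,0,0]}'
```

```text
time_s: 21.2
ee_pos: [0.5279, -0.1784, 0.0836]
eef_rot: [2.612, 1.571, 1.403]
force: [0.3, 0.1, -0.7]
grip_width: 0.0151
```

```bash
python3 -m creep '{"hand":[1,1],"slide":[[0.0003,0,0],[0.0006,0,0]],"spin":[0,0]}'
```

```text
time_s: 21.37
ee_pos: [0.5281, -0.1786, 0.0836]
eef_rot: [0.668, 1.57, -0.54]
force: [-2.6, 0.5, 7.3]
grip_width: 0.0152
```

Seated: the force rises to about 8 N at TCP 0.0836, the same height as at the grasp. Now I'll relax, release and back off.

```bash
python3 -m creep '{"hand":[1,0.6,0.2,-0.2,-0.5,-0.5,-0.5,-0.5,-0.5],"slide":[[-0.0006,0,0],[-0.0006,0,0],[-0.0006,0,0],[-0.0006,0,0],[-0.0006,0,0],[-0.0006,0,0],[-0.0006,0,0],[-0.0006,0,0],[-0.0006,0,0]],"spin":[0,0,0,0,0,0,0,0,0]}'; python3 -m creep '{"hand":[-0.5,-0.5,-0.5,-0.5,-0.5,-0.5,-0.5,-0.5,-0.5,-0.5,-0.5],"slide":[[-0.003,0,0],[-0.01,0,0],[-0.025,0,0],[-0.045,0,0],[-0.065,0,0],[-0.085,0,0],[-0.105,0,0],[-0.12,0,0],[-0.13,0,0],[-0.13,0,0],[-0.13,0,0]],"spin":[0,0,0,0,0,0,0,0,0,0,0]}';python3 st.py wrist w10.png; python3 st.py scene s10.png;python3 st.py top t10.png
python3 - <<'E'
from h import *
s=cv2.imread("pics/s10.png");w=cv2.imread("pics/w10.png");t=cv2.imread("pics/t10.png")
a=cv2.resize(s[140:320,130:330],(400,360),interpolation=2);b=cv2.resize(w[120:300,156:356],(400,360),interpolation=2)
cv2.imwrite("pics/f10.png",np.hstack([a,b]))
E
```

```text
time_s: 22.12
ee_pos: [0.5279, -0.1784, 0.0836]
eef_rot: [-2.21, 1.571, 2.865]
force: [0.0, -0.2, 0.2]
grip_width: 0.0619
time_s: 23.03
ee_pos: [0.5279, -0.1784, 0.2136]
eef_rot: [0.769, 1.571, -0.44]
force: [-0.2, -0.6, -0.6]
grip_width: 0.0704
23.0333 [ 0.5279 -0.1784  0.2136] yawY 20.77361288245768 down [ 0.0002 -0.0001 -1.    ] F [-0.1915 -0.5928 -0.626 ] M [-0.0403 -0.1374 -0.0573] w 0.070445814385306 [-0.3917  0.2993  1.4682 -0.      1.3739 -0.7543]
23.0833 [ 0.5276 -0.1783  0.2128] yawY 20.77332940377332 down [-0.0009  0.0004 -1.    ] F [-0.4566  0.4082 -1.2197] M [ 0.0231 -0.1204  0.042 ] w 0.07072367100686619 [-0.3917  0.3     1.4689  0.      1.3737 -0.7543]
23.1333 [ 0.5275 -0.1783  0.2125] yawY 20.77429188974581 down [-0.0016  0.0007 -1.    ] F [-0.2551  0.0237 -1.0751] M [-0.083  -0.1051 -0.0164] w 0.07055391116926471 [-0.3916  0.3004  1.4692  0.      1.3738 -0.7542]
```

View pics/f10.png

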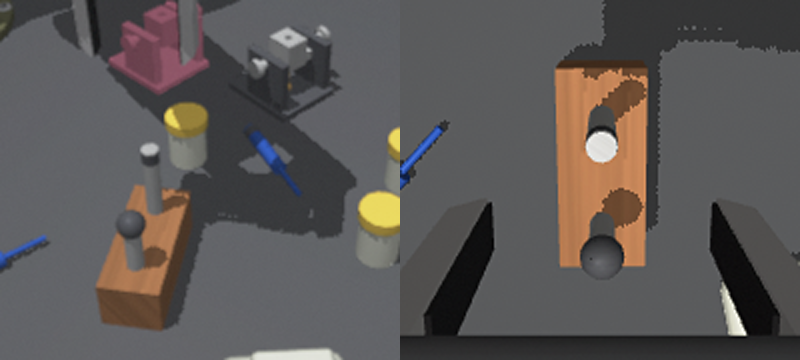

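View pics/t10.png

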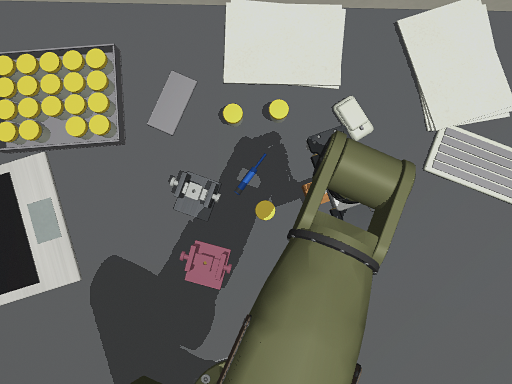

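Run:
```python
from h import *
fs=["scene0","s4","s5","s6","s7","s8","s10"]
ims=[cv2.resize(cv2.imread(f"pics/{f}.png")[180:300,120:320],None,fx=1.3,fy=1.3) for f in fs]
ims+= [cv2.resize(cv2.imread(f"pics/{f}.png")[60:300,60:460],(260,156)) for f in("w3","w9")]
cv2.imwrite("pics/h.png",np.vstack([np.hstack(ims[i:i+3]) for i in(0,3,6)]))
```

```text
(no output)
```

View pics/h.png

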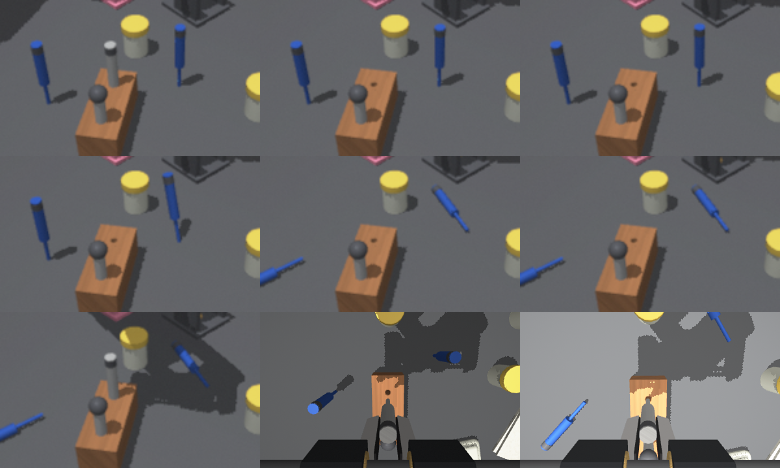

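Run:
```python
from h import *
np.set_printoptions(precision=4,suppress=True)
for f in("scene0","s10"):
    im=cv2.imread(f"pics/{f}.png");g=cv2.cvtColor(im,6)
    m=cv2.inRange(g,130,255);m[:207]=0;m[222:]=0;m[:,:195]=0;m[:,215:]=0
    ys,xs=np.where(m>0);print(f,xs.mean(),ys.mean(),len(xs),ys.min(),ys.max())
c=[cv2.resize(cv2.imread(f"pics/{f}.png")[y:y+65,x:x+65],None,fx=6,fy=6,interpolation=2) for f,y,x in(("s10",145,245),("s10",205,175))]
cv2.imwrite("pics/f11.png",np.hstack(c))
p=ctrl.get_obs()['ee_pos'];
```

```text
scene0 204.12765957446808 213.89361702127658 47 211 217
s10 204.19148936170214 214.10638297872342 47 211 217
```

View pics/f11.png

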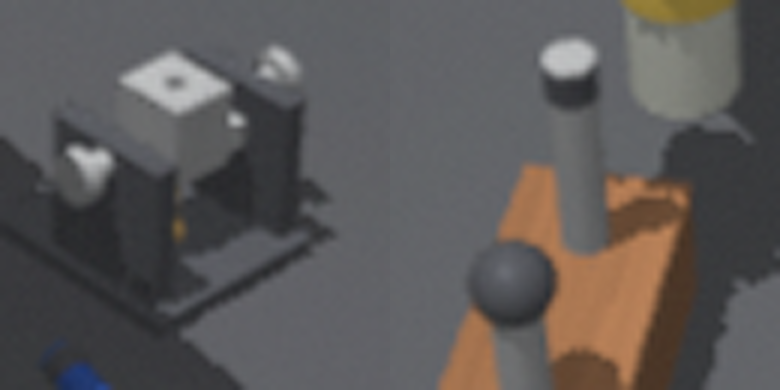

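The punch top is back at the same pixel as at the start (204.2,214), with its shoulder on the wood. The pin (275,183) stands in the gap below the barrel. Handing in.

```bash
python3 -c "
from station import ctrl
print(ctrl.hand_in())"
```

```text
the job is handed in; nothing more can be done
None
```

The pin is pressed out of the hinge, the punch is back in its hole, and the job was handed in at about 23 s with no verdict reported.

**What I did:** I took the flat-topped drift punch from the holder and lined it up on the bore with the wrist camera. It entered without touching the top face, so I didn't have to search for the bore by touch. I pressed the pin at 3–6 mm/s with about 8–9 N. At a tip height of about 44 mm the travel stopped and the force rose to about 17 N, so the pin head is on the base plate. I then put the punch back in its own hole.

**Last checks:**
- **Pin:** it shows in the gap under the barrel, and the bore looked empty from above.
- **Punch:** its top is within 0.3 px of where it started. It seated at the same height as when I gripped it, with about 8 N.
- **Rest of the scene:** the nail set, stand, jars, mouse and phone look unmoved in the pictures, and the gripper ended clear of everything.

**One thing disagreed:** both blue lookalike punches, which stood free on their noses at the start, were lying on the desk by 11.8 s. The nearer one was already leaning at 6.5 s while the gripper was about 0.2 m away. I take it they toppled on their own, but I have no picture of the fall. I left them where they lay.

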